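# Work the gel dispenser's lever, then unscrew its either-hand filler cap and hold it off

## Robot

A 6-joint arm with a two-finger parallel gripper is mounted at the origin on the work surface. World frame = base frame: x ahead of the robot, y to its left, z up, the work surface at z = 0. Lengths are in m, angles in rad, forces in N, time in s.
With the tool pointing down it reaches from about 0.325 to 1 m from the base axis. Payload 5.1 kg.
Tool frame: the origin (TCP) lies midway between the tips of the shut fingers; the grasp point (between the pads) lies 19 mm behind it; x points along the fingers, y is the direction in which the jaws open and shut, and the axes are right-handed (so a half turn about x gives the same grasp; the last joint's range is limited). The gripper opens to 85 mm and grips with 20 to 120 N. Pads are 22 mm wide; open, the fingers measure 114 mm over their backs; the gripper's body (76 mm by 85 mm) begins 54 mm behind the grasp point. The pads swing forward as they close: fully open they stand 13 mm farther back than shut.
Start: joints at [1.077, 0.124, 1.65, -0, 1.367, -0.083], TCP at [0.26, 0.596, 0.231] pointing down, gripper open.
Joint ranges: [-2.61, 2.61], [-1.02, 2.33], [0.03, 2.71], [-1.35, 4.49], [0.32, 2.68], [-2.91, 2.91]. Speed limits (rad/s): [2.57, 2.57, 3.14, 3.14, 3.14, 3.14].

## Interface

Orientations are given as a rotation vector (axis times angle).
In Python, from station import status, viewer, job gives the robot as it stands.
- The arm moves only by the tool jog_arm, never from a script. Its argument "moves" is a list of rows, each an object with "travel": the shift along the tool's x, y, z in mm, a list of three; "delta_rot": the turn, a rotation vector about the tool's x, y, z in degrees, a list of three. A call has 1 to 10 rows; each row is the pose to reach, as a shift and turn from the pose measured when the call began, along the tool's axes at that moment; what a row does not reach only later rows make up. A row lasts 1/10 s, in which the tool goes at most 50 mm and 8.59 degrees, less where a joint would pass 70% of its speed; a pose out of reach is approached as far as the arm can. A call with a gripper value outside its range is refused whole. "claw" is the closure, from 0 (fully open) to 1 (shut), set as the call begins (left out, the last holds). The fingers move at their own pace and stop on an object; the grip force is fixed at half the most. Time passes only in rows, so rows that repeat a pose let the fingers close. It gives the time, the measured TCP pose, the force and the opening at its end, in the units of the state.
- status.get_obs(): the state, without advancing time (a new reading comes with each control period).
- viewer.get_image(name): name is "scene" or "top" or "wrist"; returns (picture, depth): 480x640x3 uint8, red, green, blue; 480x640 float32, m along the optical axis (not along the pixel's ray), 0 where there is no reading.
- viewer.calibration(name): a dict with "fx", "fy", "cx", "cy" (pixels), "world_from_camera" (4x4, takes a point from camera to world coordinates); the wrist camera has in their place "hand_eye" (4x4, takes a point from camera to tool coordinates, whose origin is the TCP and whose axes are the tool frame's). Camera axes: x right, y down, z forward; pixel columns grow to the right and rows downward; lengths in m; the calibration is good to about 2 mm. A picture is of the moment at which its call begins: read the wrist's pose just before it. calibration takes no time and is no camera call.
- job.hand_in(): hands the job in, once; it reports no verdict.
The state is a dict: "time": time; "joint_pos": joint angles; "dq": joint speeds; "tau": joint torques, N m; "tool_pos": TCP position; "eef_rot": TCP orientation; "wrist_force": force on the tool from outside, world axes, zero at the start; "torque": the same for the moment, N m; "width": finger opening in m.
Only numpy, scipy, OpenCV 4.12 (cv2) and the standard library are available. Lean on these libraries where they do the work, as an engineer would, in place of code of your own. Each camera call takes 0.05 s, during which the arm holds its last target.

## Task

The hand-gel dispenser on the hall console has run out: press its elbow lever all the way down to the stop and let it spring back up to empty the pump, then unscrew the round filler cap on its top and take it off. These caps come with ordinary and with left-hand threads and you cannot see which, so feel which way it gives. Finish still holding the cap in the gripper, in the air above the level of the dispenser's top and about a hand's width (10 cm) from the opening so that I can pour the refill in, and leave the other things on the console where they are.

Things in the scene. Friction and masses are not known exactly. Their poses are not given: they have to be found in the camera images.
- dispenser: Steel gel dispenser fixed to the console. Origin at table height under the cap's axis; x points from its front (lever side) to its back, z up. Tank 105 (x) by 160 mm (y), centred on the origin, flat top 185 mm up. Base plate 8 mm high, x -172 to +63 mm, 170 mm wide. In front: pump head to x = -85 mm (58 mm wide, 125 to 175 mm up), thin spout to x = -122 mm, lever.
- filler_mouth (a point): Centre of the round filler opening (49 mm wide), level with the tank's flat top, 185 mm above the table, under the cap.
- cap_center (a point): Centre of the black ribbed filler cap: on its axis, half-way up its 34 mm high body, 17.5 mm above the tank's flat top when screwed home. Body 50 mm in diameter (52 over the ribs), 58 mm flange 3 mm high at its foot, 3 mm high bar across its top. Axes turn with the cap: x along the bar, z up; screwed home, x lies along the dispenser's x.
- lever_pad (a point): Middle of the upper face of the elbow lever's steel paddle (42 mm in the dispenser's x by 80 mm in y), 163.5 mm in front of the cap's axis and 156 mm above the table when the lever is up. The point moves with the paddle.
- lever (a joint): Angle of the elbow lever (rad): 0 up at rest, grows as the paddle is pressed down, stop at 0.40. It turns on a level pin along the dispenser's y, 95 mm behind the middle of the paddle, 150 mm above the table, so the paddle sinks about 37 mm. A spring returns it; pressing takes 4 N at first, 8 N at the stop.
- refill: Bystander: closed refill bottle, 66 mm in diameter, 160 mm high; origin at its foot.
- paperweight: Bystander: round glass paperweight, 74 mm wide, 55 mm high; origin at its foot.
- eye_plate: Bystander: small ceramic evil-eye plate of concentric rings, 124 mm wide, 13 mm high, lying flat; origin under its centre.
- opener: Bystander: flat steel bottle opener, 105 mm long, 4 mm thick, lying flat.
- fob: Bystander: black plastic key fob, 42 by 30 by 11 mm, with a steel ring.
- shoe_brush: Bystander: wooden shoe brush, 150 by 50 by 43 mm, bristles down.
- candle: Bystander: candle jar with wooden lid, 66 mm wide, 75 mm high.
- cap: The same cap, 60 g; origin on its axis under the flange, 17 mm below its centre. Coarse quick thread: 66 degrees of turn the opening way (52 to 80 will do) free it, rising 2 mm; then it lifts straight off, its plug 19 mm long. The closing way it meets a hard stop after 5 degrees. Which way opens, anticlockwise or clockwise seen from above, differs from run to run. Turning takes under 0.4 N m.
Things that resemble listed ones, but are neither listed nor needed, are in the scene too. What is shaped like the cap but purple or yellow is not meant.

How it is judged:
By the outcome, as a careful person would: the job done as asked, in the order asked, and still so for the second after the job is handed in, while the arm keeps its last pose, push and grip.
It also fails if it takes over 51 s, if anything falls off the work surface, if the arm or the gripper's body presses on something with over 40 N, if the wrist force passes 120 N, or if a joint passes its speed limit or range.

## Working session

There is one attempt and no reset: what is moved stays moved. The work goes in short steps, Python scripts to look and compute and a tool call to move; the robot and the scene stay as the last step left them, time stands still between calls to the robot, and variables do not carry over. Pictures are saved under pics/ and viewed, and the job is handed in when it is done.

Besides the shell and the picture viewer there is one more tool, called in YAML: its name, and indented under it one key for each argument. jog_arm: Moves the arm, as the interface text tells. Its arguments: {"type":"object","properties":{"moves":{"type":"array"},"claw":{"type":"number"}},"required":["moves"]}

```bash
mkdir -p pics; ls
cat > h.py <<'E'
import numpy as np,cv2
from station import status,viewer,job
from scipy.spatial.transform import Rotation as R
def snap(n,f):
    o=status.get_obs(); im,d=viewer.get_image(n); cv2.imwrite(f'pics/{f}.png',im[:,:,::-1]); np.savez(f'pics/{f}.npz',d=d,im=im,p=o['tool_pos'],r=o['eef_rot'])
    return im,d
def T(n,p=None,r=None):
    c=viewer.calibration(n)
    if n!='wrist': return c,np.array(c['world_from_camera'])
    M=np.eye(4);M[:3,:3]=R.from_rotvec(r).as_matrix();M[:3,3]=p
    return c,M@np.array(c['hand_eye'])
def pts(n,f):
    z=np.load(f'pics/{f}.npz');c,M=T(n,z['p'],z['r']);d=z['d']
    v,u=np.mgrid[:480,:640]
    P=np.stack([(u-c['cx'])/c['fx']*d,(v-c['cy'])/c['fy']*d,d],-1)
    return P@M[:3,:3].T+M[:3,3],d,z['im']
def ray(n,f,u,v,zz):
    z=np.load(f'pics/{f}.npz');c,M=T(n,z['p'],z['r'])
    r=M[:3,:3]@np.array([(u-c['cx'])/c['fx'],(v-c['cy'])/c['fy'],1]);o=M[:3,3]
    return o+r*(zz-o[2])/r[2]
E
python3 - <<'E'
from h import *
print(status.get_obs())
for n in('scene','top'): snap(n,n+'1'); print(viewer.calibration(n))
print(viewer.calibration('wrist'))
E
```

```text
pics
{'time': 0.0, 'joint_pos': array([ 1.07739710e+00,  1.24504198e-01,  1.65164298e+00, -1.64491336e-05,
        1.36747795e+00, -8.25953217e-02]), 'dq': array([ 1.01646925e-03,  5.52831052e-04, -6.10171180e-05,  6.09848652e-04,
       -2.86177842e-04, -8.30698497e-04]), 'tau': array([-3.19944147e-04, -4.23617435e+01, -3.65450871e+01, -4.02955698e-05,
        6.62876613e-03,  3.08638346e-05]), 'tool_pos': array([0.259322  , 0.59538505, 0.23007193]), 'eef_rot': array([ 0.32071279,  1.54723443, -0.32379908]), 'wrist_force': array([-0.97162122,  0.11895299,  0.63242364]), 'torque': array([ 0.02397374, -0.06670385,  0.03153874]), 'width': 0.08542036278073276}
{'fx': 479.49036714827525, 'fy': 479.49036714827525, 'cx': 317.99931890756716, 'cy': 237.46278533431087, 'world_from_camera': array([[ 0.25294566,  0.81406573, -0.52279583,  1.10031153],
       [ 0.96737359, -0.22084475,  0.12416092, -0.06176925],
       [-0.01438157, -0.53714485, -0.84336741,  0.93754035],
       [ 0.        ,  0.        ,  0.        ,  1.        ]])}
{'fx': 616.4085165372711, 'fy': 616.4085165372711, 'cx': 326.0179661817979, 'cy': 243.9243765522684, 'world_from_camera': array([[ 0.02006698, -0.98333614,  0.18068577,  0.38132414],
       [-0.99966398, -0.01676788,  0.01976792,  0.0483579 ],
       [-0.01640879, -0.18102173, -0.9833422 ,  1.21693195],
       [ 0.        ,  0.        ,  0.        ,  1.        ]])}
{'fx': 417.84544359882716, 'fy': 417.84544359882716, 'cx': 318.0606797040364, 'cy': 239.0367508225846, 'hand_eye': array([[ 1.28057025e-04, -2.70291427e-01,  9.62778546e-01,
        -1.41286525e-01],
       [ 9.99999888e-01, -4.03671820e-04, -2.46334989e-04,
         4.73649867e-04],
       [ 4.55228803e-04,  9.62778470e-01,  2.70291345e-01,
        -6.78963033e-02],
       [ 0.00000000e+00,  0.00000000e+00,  0.00000000e+00,
         1.00000000e+00]])}
```

View pics/scene1.png

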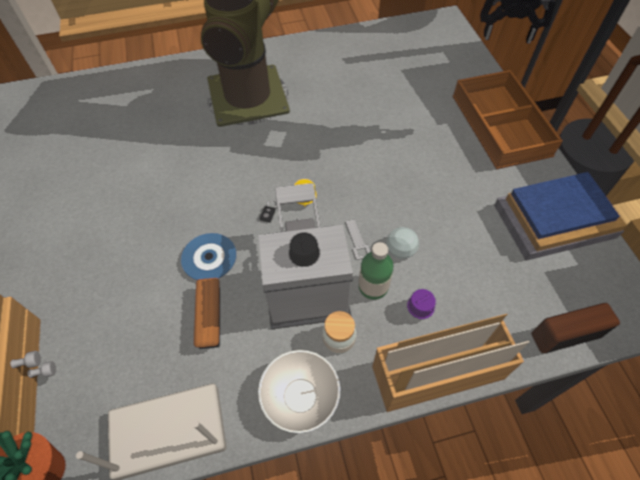

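View pics/top1.png

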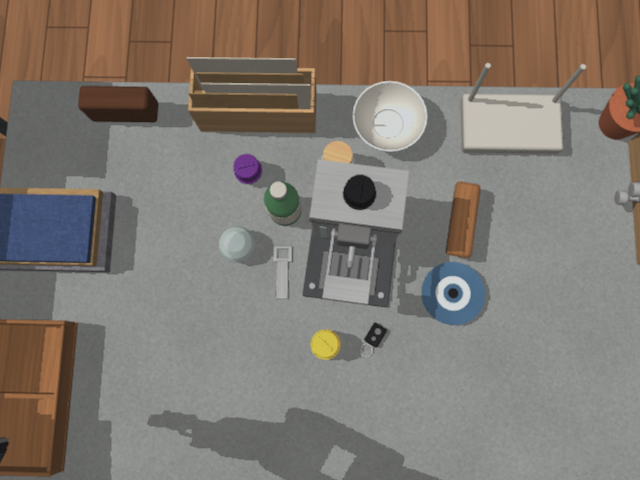

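Candidates for the cap are black on the tank (top 360,191; scene 304,249), yellow on the table (top 325,345) and purple on the table (top 247,169). I choose the black one on the tank. The paddle is at top (347,288), scene (296,194).

Run:
```python
from h import *
im=cv2.imread('pics/top1.png');cv2.imwrite('pics/c1.png',cv2.resize(im[130:330,270:440],None,fx=3.5,fy=3,interpolation=cv2.INTER_CUBIC)[:600])
P,d,im=pts('top','top1')
g=im.max(2)
sub=np.zeros((480,640),bool);sub[165:220,335:385]=1
m=(g<60)&sub
print(m.sum(),P[m].mean(0),np.percentile(P[m][:,2],[5,50,95]))
t=m&(P[...,2]>np.percentile(P[m][:,2],60)-.004)
(c,r),_=cv2.minEnclosingCircle(np.argwhere(t)[:,::-1].astype(np.float32)),0
print('top face circle',c,r, P[t].min(0),P[t].max(0),P[t].mean(0))
# tank top
s=np.zeros_like(sub);s[155:240,300:415]=1
zt=np.median(P[205:220,325:335,2]);print('zt',zt)
q=s&(abs(P[...,2]-zt)<.006)
rect=cv2.minAreaRect((P[q][:,:2]*1000).astype(np.float32));print('tank',rect)
# paddle
s=np.zeros_like(sub);s[265:310,315:380]=1
zp=np.median(P[280:295,340:355,2]);q=s&(abs(P[...,2]-zp)<.008)
print('pad',zp,cv2.minAreaRect((P[q][:,:2]*1000).astype(np.float32)),P[q].mean(0))
P,d,im=pts('scene','scene1')
zt=np.median(P[262:272,270:280,2]);s=np.zeros_like(sub);s[220:290,250:360]=1
q=s&(abs(P[...,2]-zt)<.006);print('scene tank',zt,cv2.minAreaRect((P[q][:,:2]*1000).astype(np.float32)))
s=np.zeros_like(sub);s[225:272,282:325]=1
m=s&(im.max(2)<60);zz=np.percentile(P[m][:,2],90);t=m&(P[...,2]>zz-.006);print('scene cap',zz,P[t].mean(0),P[t].min(0),P[t].max(0))
s=np.zeros_like(sub);s[180:205,270:325]=1
zp=np.median(P[190:200,290:300,2]);q=s&(abs(P[...,2]-zp)<.008);print('pad',zp,cv2.minAreaRect((P[q][:,:2]*1000).astype(np.float32)),P[q].mean(0))
```

```text
865 [0.65416294 0.01435655 0.2171289 ] [0.18745379 0.21853457 0.22293241]
top face circle (359.5384521484375, 190.41026306152344) 15.605704307556152 [ 0.38132414 -0.01010414  0.21540369] [0.68410003 0.0483579  1.21693195] [0.65789758 0.01373812 0.22425705]
zt 0.18454946748588275
tank ((650.0632934570312, 14.308685302734375), (160.15818786621094, 130.73110961914062), 83.10183715820312)
pad 0.15578187564564305 ((511.5539855957031, 30.681737899780273), (80.0277099609375, 67.90738677978516), 83.28023529052734) [0.5005193  0.03138416 0.15575661]
scene tank 0.18479740164700903 ((652.9415283203125, 15.575271606445312), (159.95458984375, 122.64659118652344), 83.35284423828125)
scene cap 0.22145604858478657 [0.66669168 0.01409913 0.22421092] [ 0.63802095 -0.06176925  0.21545912] [1.10031153 0.03752339 0.93754035]
pad 0.15669139030786677 ((502.42010498046875, 33.07000732421875), (79.96409606933594, 55.95281982421875), 80.97598266601562) [0.50037728 0.0338974  0.15613553]
```

View pics/c1.png

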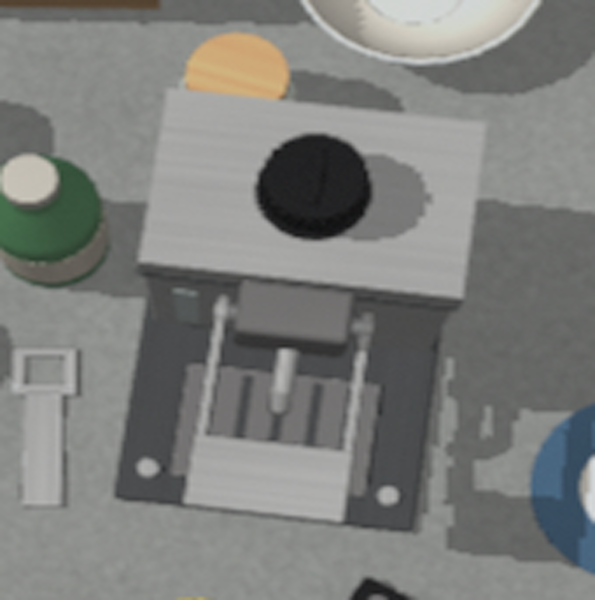

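The crop confirms the black ribbed cap on the steel tank, with the paddle in front (crop 265,475).

```bash
cat >> h.py <<'E'
def plan(pos,yaw=None):
    """travel,delta_rot to reach pos with tool x down and tool y at yaw(deg, world)"""
    o=status.get_obs();A=R.from_rotvec(o['eef_rot']).as_matrix()
    tr=A.T@(np.array(pos)-o['tool_pos'])*1000
    y=A[:,1]; cy=np.degrees(np.arctan2(y[1],y[0]))
    print('now',np.round(o['tool_pos'],4),'yaw',cy,'toolx',np.round(A[:,0],4),'j',np.round(o['joint_pos'],3),'F',np.round(o['wrist_force'],1),'w',o['width'],'t',o['time'])
    if yaw is None: yaw=cy
    a=np.radians(yaw);Y=np.array([np.cos(a),np.sin(a),0]);X=np.array([0,0,-1.]);B=np.stack([X,Y,np.cross(X,Y)],1)
    print('travel',np.round(tr,1),'rot',np.round(np.degrees(R.from_matrix(A.T@B).as_rotvec()),2))
E
python3 - <<'E'
from h import *
for n,f,s in(('top','top1',np.s_[165:220,335:385]),('scene','scene1',np.s_[225:272,282:325])):
    P,d,im=pts(n,f);m=np.zeros((480,640),bool);m[s]=1
    m&=(P[...,2]>.214)&(P[...,2]<.23)&(d>0)
    (x,y),r=cv2.minEnclosingCircle((P[m][:,:2]*1000).astype(np.float32));print(n,m.sum(),x,y,r,np.percentile(P[m][:,2],[50,90]))
for yaw in (None,-6.9+90,-6.9-90): plan([.496,.033,.19],yaw)
E
```

```text
top 697 660.949951171875 13.294942855834961 26.124330520629883 [0.21938971 0.22208735]
scene 569 661.1582641601562 14.653046607971191 25.906322479248047 [0.21965383 0.22193201]
now [0.2593 0.5954 0.2301] yaw 66.46319006217969 toolx [-9.0e-04 -1.7e-03 -1.0e+00] j [ 1.077  0.124  1.652  0.     1.368 -0.083] F [-0.1  0.9 -0.5] w 0.08587840359744882 t 0.1
travel [  40.9 -421.   441.6] rot [-0.   -0.01  0.11]
now [0.2593 0.5954 0.2301] yaw 66.46319006217969 toolx [-9.0e-04 -1.7e-03 -1.0e+00] j [ 1.077  0.124  1.652  0.     1.368 -0.083] F [-0.1  0.9 -0.5] w 0.08587840359744882 t 0.1
travel [  40.9 -421.   441.6] rot [-16.64  -0.03   0.11]
now [0.2593 0.5954 0.2301] yaw 66.46319006217969 toolx [-9.0e-04 -1.7e-03 -1.0e+00] j [ 1.077  0.124  1.652  0.     1.368 -0.083] F [-0.1  0.9 -0.5] w 0.08587840359744882 t 0.1
travel [  40.9 -421.   441.6] rot [1.6336e+02 1.6000e-01 4.0000e-02]
```

jog_arm:
  moves:
    - {"travel":[15,-45,47],"delta_rot":[0,0,0]}
    - {"travel":[20,-423,440],"delta_rot":[0,0,0]}
    - {"travel":[20,-423,440],"delta_rot":[0,0,0]}
    - {"travel":[20,-423,440],"delta_rot":[0,0,0]}
    - {"travel":[20,-423,440],"delta_rot":[0,0,0]}
    - {"travel":[20,-423,440],"delta_rot":[0,0,0]}
    - {"travel":[20,-423,440],"delta_rot":[0,0,0]}
    - {"travel":[20,-423,440],"delta_rot":[0,0,0]}
    - {"travel":[20,-423,440],"delta_rot":[0,0,0]}
    - {"travel":[20,-423,440],"delta_rot":[0,0,0]}
  claw: 1

```text
time: 1.1
tool_pos: [0.4508, 0.1335, 0.2123]
eef_rot: [0.321, 1.547, -0.323]
wrist_force: [0.3, -0.4, 0.1]
width: 0.0004
```

Run:
```python
from h import *
plan([.494,.034,.20],66.5)
```

```text
now [0.4508 0.1335 0.2123] yaw 66.47073262102339 toolx [-8.0e-04 -1.6e-03 -1.0e+00] j [ 1.750e-01 -2.750e-01  2.059e+00 -1.000e-03  1.359e+00 -9.850e-01] F [ 0.3 -0.4  0.1] w 0.0003563412860605356 t 1.1
travel [ 12.4 -74.   79.4] rot [-0.03 -0.01  0.1 ]
```

jog_arm:
  moves:
    - {"travel":[5,-35,36],"delta_rot":[0,0,0]}
    - {"travel":[12,-74,79],"delta_rot":[0,0,0]}
    - {"travel":[12,-74,79],"delta_rot":[0,0,0]}
    - {"travel":[12,-74,79],"delta_rot":[0,0,0]}
    - {"travel":[12,-74,79],"delta_rot":[0,0,0]}

```text
time: 1.6
tool_pos: [0.4932, 0.0347, 0.2001]
eef_rot: [0.321, 1.548, -0.323]
wrist_force: [-0.6, 0.3, 0.6]
width: -0.0001
```

Run:
```python
from h import *
plan([.494,.034,.16],66.5)
snap('wrist','w1');snap('scene','s2')
```

```text
now [0.4932 0.0347 0.2001] yaw 66.47425754445895 toolx [-0.0017 -0.001  -1.    ] j [-3.800e-02 -2.050e-01  2.022e+00 -1.000e-03  1.326e+00 -1.198e+00] F [-0.6  0.3  0.6] w -0.0001388194822064139 t 1.6
travel [40.1 -0.3  1. ] rot [-0.03 -0.07  0.09]
```

View pics/w1.png

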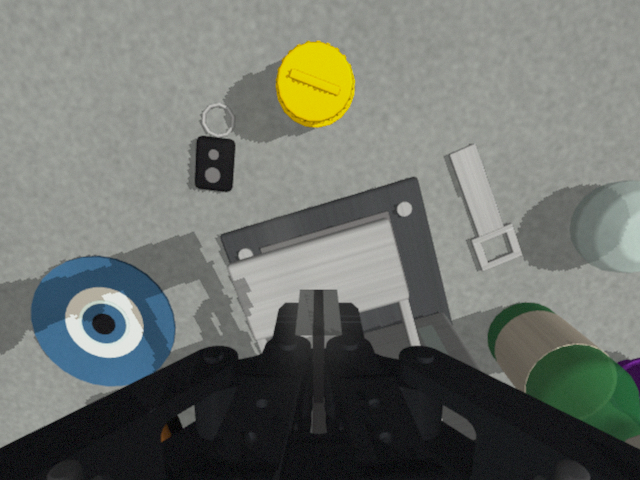

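The wrist view shows the closed fingers centred over the paddle (320,300), clear of the key fob and opener. I'm pressing now.

jog_arm:
  moves:
    - {"travel":[20,0,0],"delta_rot":[0,0,0]}
    - {"travel":[38,0,0],"delta_rot":[0,0,0]}
    - {"travel":[44,0,0],"delta_rot":[0,0,0]}
    - {"travel":[50,0,0],"delta_rot":[0,0,0]}
    - {"travel":[56,0,0],"delta_rot":[0,0,0]}
    - {"travel":[62,0,0],"delta_rot":[0,0,0]}
    - {"travel":[67,0,0],"delta_rot":[0,0,0]}
    - {"travel":[72,0,0],"delta_rot":[0,0,0]}
    - {"travel":[76,0,0],"delta_rot":[0,0,0]}
    - {"travel":[76,0,0],"delta_rot":[0,0,0]}

```text
time: 2.7
tool_pos: [0.495, 0.0351, 0.1256]
eef_rot: [0.32, 1.543, -0.321]
wrist_force: [1.8, 1.0, 6.6]
width: -0.0001
```

jog_arm:
  moves:
    - {"travel":[3,0,0],"delta_rot":[0,0,0]}
    - {"travel":[5,0,0],"delta_rot":[0,0,0]}
    - {"travel":[7,0,0],"delta_rot":[0,0,0]}
    - {"travel":[8,0,0],"delta_rot":[0,0,0]}
    - {"travel":[8,0,0],"delta_rot":[0,0,0]}

```text
time: 3.2
tool_pos: [0.4969, 0.0349, 0.1192]
eef_rot: [0.321, 1.538, -0.321]
wrist_force: [0.1, 2.0, 6.2]
width: 0.0001
```

jog_arm:
  moves:
    - {"travel":[2,0,-1],"delta_rot":[0,0,0]}
    - {"travel":[4,0,-2],"delta_rot":[0,0,0]}
    - {"travel":[5,0,-2],"delta_rot":[0,0,0]}
    - {"travel":[5,0,-2],"delta_rot":[0,0,0]}

```text
time: 3.6
tool_pos: [0.4974, 0.0351, 0.1184]
eef_rot: [0.32, 1.534, -0.321]
wrist_force: [-6.8, 0.5, 19.2]
width: -0.0005
```

jog_arm:
  moves:
    - {"travel":[3,0,-1],"delta_rot":[0,0,0]}
    - {"travel":[3,0,-1],"delta_rot":[0,0,0]}
    - {"travel":[3,0,-1],"delta_rot":[0,0,0]}

```text
time: 3.9
tool_pos: [0.4975, 0.0351, 0.1184]
eef_rot: [0.319, 1.532, -0.321]
wrist_force: [-8.2, 1.4, 16.3]
width: -0.0003
```

Run:
```python
from h import *
plan([.488,.036,.21],66.5)
snap('scene','s3')
P,d,im=pts('scene','s3')
im=cv2.imread('pics/s3.png');cv2.imwrite('pics/c3.png',cv2.resize(im[150:330,220:380],None,fx=3.3,fy=3.3))
```

```text
now [0.4975 0.0351 0.1184] yaw 66.56089007013509 toolx [ 0.0143 -0.004  -0.9999] j [-0.035 -0.124  2.096 -0.004  1.156 -1.196] F [-8.2  1.4 16.3] w -0.0002834352194465778 t 3.9
travel [-91.7  -2.7  -7.7] rot [ 0.06  0.84 -0.11]
```

View pics/c3.png

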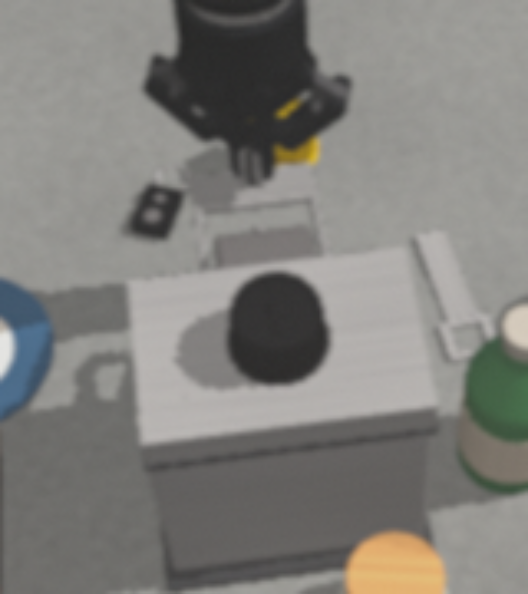

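The force jumped from 6 to 19 N while z stayed at 0.118, so the lever is at its stop. In the crop the paddle (265,185) is tilted down. I'm releasing and going up.

jog_arm:
  moves:
    - {"travel":[-10,0,0],"delta_rot":[0,0,0]}
    - {"travel":[-20,-1,-2],"delta_rot":[0,0,0]}
    - {"travel":[-32,-2,-5],"delta_rot":[0,0.4,0]}
    - {"travel":[-50,-3,-8],"delta_rot":[0,0.8,0]}
    - {"travel":[-90,-3,-8],"delta_rot":[0,0.8,0]}
    - {"travel":[-130,-3,-8],"delta_rot":[0,0.8,0]}
    - {"travel":[-160,-3,-8],"delta_rot":[0,0.8,0]}
    - {"travel":[-160,-3,-8],"delta_rot":[0,0.8,0]}
  claw: 0

```text
time: 4.75
tool_pos: [0.489, 0.0361, 0.2841]
eef_rot: [0.323, 1.536, -0.318]
wrist_force: [0.7, 0.3, -0.1]
width: 0.0855
```

Run:
```python
from h import *
plan([.60,.021,.30],45)
snap('top','t4');P,d,im=pts('top','t4')
snap('scene','s4');P,d,im=pts('scene','s4')
s=np.zeros((480,640),bool);s[180:205,270:325]=1
q=s&(abs(P[...,2]-.156)<.008);print('pad',np.median(P[190:200,290:300,2]),q.sum(),P[q].mean(0))
```

```text
now [0.489  0.0361 0.2841] yaw 66.55709331068009 toolx [ 0.0116  0.0014 -0.9999] j [-0.037 -0.274  1.938  0.002  1.466 -1.199] F [ 0.7  0.3 -0.1] w 0.08546587062572383 t 4.75
travel [-14.6  30.4 108. ] rot [21.56  0.51 -0.44]
pad 0.15637483826280774 684 [0.50043794 0.03385388 0.15625657]
```

View pics/s4.png

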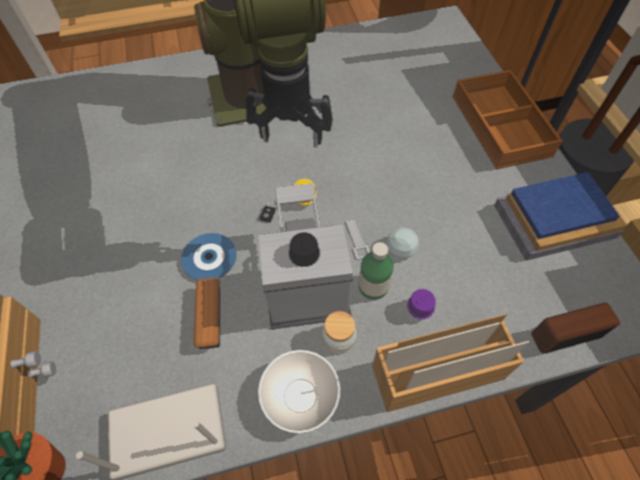

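The paddle is back up at z = 0.156 and all the other things are unmoved. Next is the cap.

jog_arm:
  moves:
    - {"travel":[3,12,42],"delta_rot":[7,0,0]}
    - {"travel":[8,24,83],"delta_rot":[14,0.5,-0.4]}
    - {"travel":[12,36,125],"delta_rot":[21.5,0.5,-0.4]}
    - {"travel":[16,48,167],"delta_rot":[21.5,0.5,-0.4]}
    - {"travel":[16,48,167],"delta_rot":[21.5,0.5,-0.4]}
    - {"travel":[16,48,167],"delta_rot":[21.5,0.5,-0.4]}

```text
time: 5.45
tool_pos: [0.6585, 0.0136, 0.2589]
eef_rot: [0.611, 1.497, -0.618]
wrist_force: [-0.0, 0.9, 0.4]
width: 0.0857
```

Run:
```python
from h import *
plan([.661,.014,.192],45)
snap('wrist','w5')
P,d,im=pts('wrist','w5')
m=(P[...,2]>.214)&(P[...,2]<.2265)&(d>0)&(np.hypot(P[...,0]-.661,P[...,1]-.014)<.04)&(im.max(2)<90)
print(m.sum(),cv2.minEnclosingCircle((P[m][:,:2]*1000).astype(np.float32)),np.percentile(P[m][:,2],[50,95]))
```

```text
now [0.6585 0.0136 0.2589] yaw 45.0461025422861 toolx [-0.0148  0.0013 -0.9999] j [-0.061  0.136  1.59   0.     1.43  -0.847] F [-0.   0.9  0.4] w 0.08569360815299408 t 5.45
travel [66.9  2.7  2.3] rot [ 0.04 -0.65  0.55]
8435 ((661.2778930664062, 14.070024490356445), 25.824480056762695) [0.21854954 0.22145664]
```

View pics/w5.png

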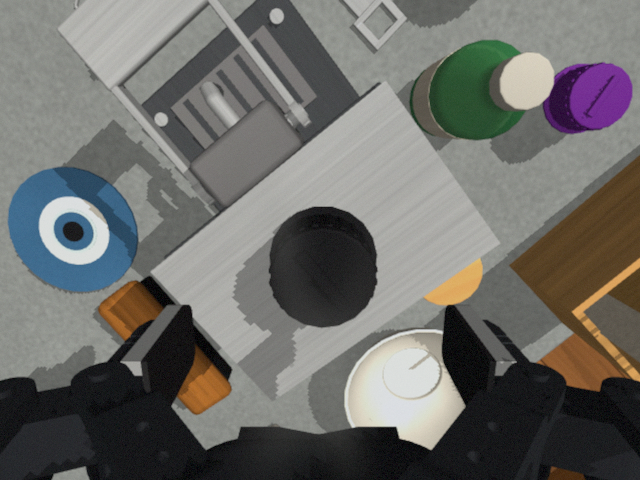

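The three views agree: cap axis at (0.661, 0.014), top at 0.2195–0.222. In the wrist picture the cap is at (323,265), centred between the open fingers. I'm descending.

jog_arm:
  moves:
    - {"travel":[15,3,2],"delta_rot":[0,-0.6,0.5]}
    - {"travel":[30,3,2],"delta_rot":[0,-0.6,0.5]}
    - {"travel":[45,3,2],"delta_rot":[0,-0.6,0.5]}
    - {"travel":[58,3,2],"delta_rot":[0,-0.6,0.5]}
    - {"travel":[66,3,2],"delta_rot":[0,-0.6,0.5]}
    - {"travel":[66,3,2],"delta_rot":[0,-0.6,0.5]}
    - {"travel":[66,3,2],"delta_rot":[0,-0.6,0.5]}

```text
time: 6.2
tool_pos: [0.661, 0.0146, 0.1948]
eef_rot: [0.613, 1.481, -0.613]
wrist_force: [-0.1, 0.4, 1.1]
width: 0.0853
```

Run:
```python
from h import *
plan([.6612,.014,.192],45)
```

```text
now [0.661  0.0146 0.1948] yaw 45.05694981522131 toolx [ 1.4e-03 -1.0e-04 -1.0e+00] j [-0.059  0.171  1.66   0.     1.309 -0.845] F [-0.1  0.4  1.1] w 0.08528454421104519 t 6.2
travel [ 2.8 -0.3  0.6] rot [ 0.06  0.06 -0.06]
```

jog_arm:
  moves:
    - {"travel":[2,0,0.5],"delta_rot":[0,0,0]}
    - {"travel":[2,0,0.5],"delta_rot":[0,0,0]}
    - {"travel":[2,0,0.5],"delta_rot":[0,0,0]}
    - {"travel":[2,0,0.5],"delta_rot":[0,0,0]}
    - {"travel":[2,0,0.5],"delta_rot":[0,0,0]}
    - {"travel":[2,0,0.5],"delta_rot":[0,0,0]}
  claw: 1

```text
time: 6.8
tool_pos: [0.6616, 0.014, 0.1937]
eef_rot: [0.613, 1.48, -0.613]
wrist_force: [-2.5, -1.6, 5.4]
width: 0.0479
```

Run:
```python
from h import *
plan([.6612,.014,.192],45)
print(status.get_obs()['torque'])
```

```text
now [0.6616 0.014  0.1937] yaw 45.05631984573844 toolx [ 2.4e-03 -5.0e-04 -1.0e+00] j [-0.06   0.173  1.66  -0.     1.307 -0.846] F [-2.5 -1.6  5.4] w 0.04790107891987403 t 6.8
travel [ 1.7 -0.3 -0.3] rot [ 0.06  0.12 -0.08]
[-0.18073583  0.34459551 -0.06528521]
```

Gripped. Now I feel for the thread: +x turn of the tool is clockwise seen from above.

jog_arm:
  moves:
    - {"travel":[0,0,0],"delta_rot":[2,0,0]}
    - {"travel":[0,0,0],"delta_rot":[4,0,0]}
    - {"travel":[0,0,0],"delta_rot":[6,0,0]}
    - {"travel":[0,0,0],"delta_rot":[8,0,0]}
    - {"travel":[0,0,0],"delta_rot":[8,0,0]}
    - {"travel":[0,0,0],"delta_rot":[8,0,0]}

```text
time: 7.4
tool_pos: [0.6621, 0.0144, 0.1941]
eef_rot: [0.722, 1.444, -0.719]
wrist_force: [1.6, -0.1, 1.5]
width: 0.0481
```

Run:
```python
from h import *
plan([.6612,.014,.192],45)
o=status.get_obs();print(o['torque'],o['tau'][5])
```

```text
now [0.6621 0.0144 0.1941] yaw 37.08670919704658 toolx [ 3.9e-03  2.0e-04 -1.0e+00] j [-0.06   0.173  1.659  0.     1.306 -0.707] F [ 1.6 -0.1  1.5] w 0.0480981076396404 t 7.4
travel [ 2.1 -1.  -0.3] rot [-7.91  0.14 -0.18]
[ 0.20366297 -0.21214816 -0.07636042] -0.03930014208890498
```

No stop at 8° (0.08 N m), so it gives clockwise. I'll continue a bit.

jog_arm:
  moves:
    - {"travel":[0,0,0],"delta_rot":[4,0,0]}
    - {"travel":[-0.2,0,0],"delta_rot":[8,0,0]}
    - {"travel":[-0.4,0,0],"delta_rot":[12,0,0]}
    - {"travel":[-0.4,0,0],"delta_rot":[12,0,0]}

```text
time: 7.8
tool_pos: [0.6624, 0.0147, 0.1946]
eef_rot: [0.882, 1.382, -0.877]
wrist_force: [-0.1, 1.2, 2.2]
width: 0.0482
```

Run:
```python
from h import *
plan([.6612,.014,.192],45)
o=status.get_obs();print(o['torque'],o['tau'][5])
snap('wrist','w6')
```

```text
now [0.6624 0.0147 0.1946] yaw 25.129034171584607 toolx [ 4.7e-03  6.0e-04 -1.0e+00] j [-5.900e-02  1.720e-01  1.659e+00  1.000e-03  1.306e+00 -4.980e-01] F [-0.1  1.2  2.2] w 0.048190005457396566 t 7.8
travel [ 2.6 -1.4  0.1] rot [-19.87   0.12  -0.24]
[ 0.184914   -0.14833775 -0.01264664] 0.2745449636131525
```

View pics/w6.png

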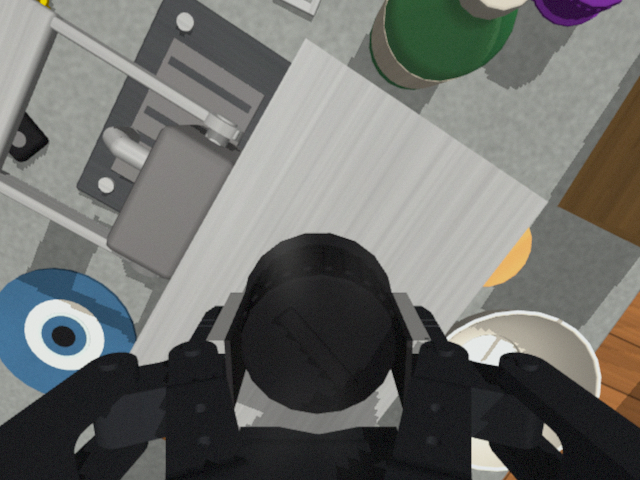

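```bash
cat >> h.py <<'E'
def bar(f):
    P,d,im=pts('wrist',f)
    m=(np.hypot(P[...,0]-.661,P[...,1]-.014)<.023)&(d>.05)&(P[...,2]>.205)&(P[...,2]<.24)
    zm=np.median(P[m][:,2]);q=m&(P[...,2]>zm+.0015)
    X=P[q][:,:2]; print(f,'zmed',zm,'n',q.sum(),cv2.minAreaRect((X*1000).astype(np.float32)))
    c=np.cov(X.T);w,v=np.linalg.eigh(c);print('bar angle',np.degrees(np.arctan2(v[1,1],v[0,1]))%180,np.sqrt(w)*1000)
    return q
E
python3 - <<'E'
from h import *
bar('w5');q=bar('w6')
im=cv2.imread('pics/w6.png');c=im[220:420,220:420];c=np.clip(c.astype(float)*4,0,255).astype(np.uint8);cv2.imwrite('pics/c6.png',cv2.resize(c,None,fx=2.5,fy=2.5))
E
```

```text
w5 zmed 0.21863106190264076 n 922 ((658.3778686523438, 20.623435974121094), (38.877952575683594, 30.52444076538086), 5.919642448425293)
bar angle 173.4867069380534 [2.51763058 9.76785612]
w6 zmed 0.2192781739811051 n 2417 ((659.6066284179688, 14.35723876953125), (37.448944091796875, 40.77883529663086), 78.12174224853516)
bar angle 4.214909214019912 [ 6.27285972 11.61570987]
```

View pics/c6.png

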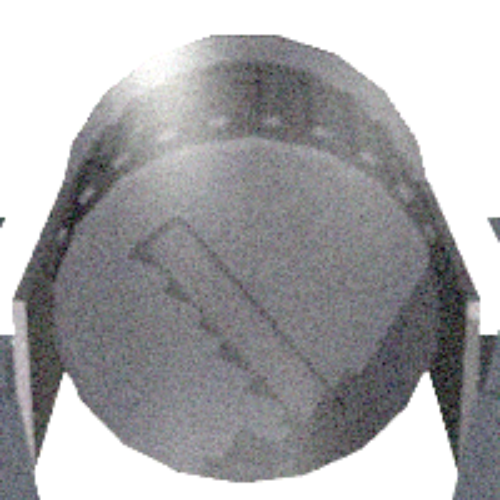

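Run:
```python
from h import *
a=ray('wrist','w6',291.2,306.8,.222);b=ray('wrist','w6',352,374,.222);print(a,b,np.degrees(np.arctan2(*(b-a)[[1,0]])))
```

```text
[0.64903565 0.02559347 0.222     ] [0.67549802 0.01278311 0.222     ] -25.831486513794125
```

The bar has gone from −7° to −26°, so the cap has turned 19° clockwise with the gripper: left-hand thread. I'll turn 48° more.

jog_arm:
  moves:
    - {"travel":[-0.2,0,0],"delta_rot":[6,0,0]}
    - {"travel":[-0.4,0,0],"delta_rot":[12,0,0]}
    - {"travel":[-0.6,0,0],"delta_rot":[18,0,0]}
    - {"travel":[-0.8,0,0],"delta_rot":[24,0,0]}
    - {"travel":[-1,0,0],"delta_rot":[30,0,0]}
    - {"travel":[-1.2,0,0],"delta_rot":[36,0,0]}
    - {"travel":[-1.4,0,0],"delta_rot":[42,0,0]}
    - {"travel":[-1.5,0,0],"delta_rot":[48,0,0]}
    - {"travel":[-1.5,0,0],"delta_rot":[48,0,0]}

```text
time: 8.75
tool_pos: [0.6624, 0.0144, 0.196]
eef_rot: [1.498, 0.992, -1.491]
wrist_force: [-0.5, -0.9, 1.6]
width: 0.0485
```

Run:
```python
from h import *
plan([.6612,.014,.192],45)
o=status.get_obs();print(o['torque'],o['tau'][5])
snap('wrist','w7')
im=cv2.imread('pics/w7.png');c=im[220:420,220:420];c=np.clip(c.astype(float)*4,0,255).astype(np.uint8);cv2.imwrite('pics/c7.png',cv2.resize(c,None,fx=2.5,fy=2.5))
```

```text
now [0.6624 0.0144 0.196 ] yaw -22.721330359953672 toolx [ 4.6e-03  1.0e-04 -1.0e+00] j [-0.059  0.171  1.658  0.     1.308  0.337] F [-0.5 -0.9  1.6] w 0.04848539817831693 t 8.75
travel [ 4.  -1.   0.8] rot [-6.772e+01  5.000e-02 -2.800e-01]
[-0.0604208  -0.08671954  0.02147041] 0.45337826013565063
```

View pics/c7.png

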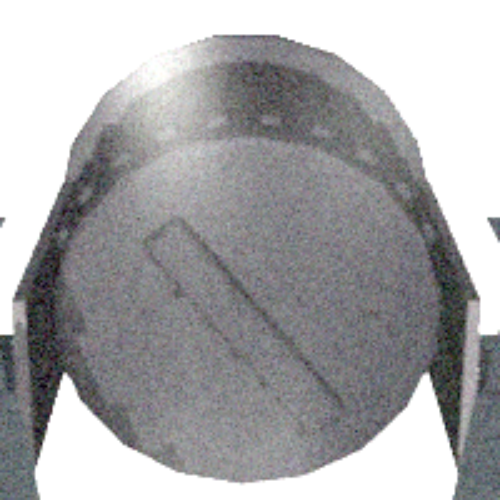

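The bar keeps its place in the gripper, so the cap has turned about 66–67°. I'm lifting gently.

jog_arm:
  moves:
    - {"travel":[-2,0,0],"delta_rot":[0,0,0]}
    - {"travel":[-4,0,0],"delta_rot":[0,0,0]}
    - {"travel":[-7,0,0],"delta_rot":[0,0,0]}

```text
time: 9.1
tool_pos: [0.6617, 0.0144, 0.2021]
eef_rot: [1.495, 0.995, -1.491]
wrist_force: [0.5, -0.3, -1.2]
width: 0.0483
```

jog_arm:
  moves:
    - {"travel":[-5,0,0],"delta_rot":[0,0,0]}
    - {"travel":[-12,0,0],"delta_rot":[0,0,0]}
    - {"travel":[-22,0,0],"delta_rot":[0,0,0]}
    - {"travel":[-32,0,0],"delta_rot":[0,0,0]}
    - {"travel":[-38,0,0],"delta_rot":[0,0,0]}
    - {"travel":[-38,0,0],"delta_rot":[0,0,0]}

```text
time: 9.7
tool_pos: [0.6624, 0.0144, 0.2423]
eef_rot: [1.497, 0.993, -1.488]
wrist_force: [-0.6, -0.9, -0.4]
width: 0.0487
```

Run:
```python
from h import *
plan([.571,.025,.238])
```

```text
now [0.6624 0.0144 0.2423] yaw -22.575025045966743 toolx [ 5.8e-03  1.0e-04 -1.0e+00] j [-0.059  0.141  1.613  0.     1.382  0.334] F [-0.6 -0.9 -0.4] w 0.048689178758360506 t 9.7
travel [  3.8 -88.5  25.3] rot [ 0.   -0.13 -0.31]
```

jog_arm:
  moves:
    - {"travel":[0,-20,6],"delta_rot":[0,0,0]}
    - {"travel":[1,-40,12],"delta_rot":[0,0,0]}
    - {"travel":[2,-60,17],"delta_rot":[0,0,0]}
    - {"travel":[3,-78,22],"delta_rot":[0,0,0]}
    - {"travel":[3,-88,25],"delta_rot":[0,0,0]}
    - {"travel":[3,-88,25],"delta_rot":[0,0,0]}
    - {"travel":[3,-88,25],"delta_rot":[0,0,0]}
    - {"travel":[3,-88,25],"delta_rot":[0,0,0]}

```text
time: 10.5
tool_pos: [0.5723, 0.0249, 0.2389]
eef_rot: [1.497, 0.993, -1.488]
wrist_force: [0.1, 0.2, -0.7]
width: 0.0479
```

Run:
```python
from h import *
plan([.571,.025,.238])
snap('scene','s8');snap('wrist','w8');snap('top','t8')
for n,f in(('wrist','w8'),('scene','s8')):
    P,d,im=pts(n,f)
    o=status.get_obs()['tool_pos']
    m=(np.hypot(P[...,0]-o[0],P[...,1]-o[1])<.027)&(d>.05)&(P[...,2]>.19)&(P[...,2]<.285)&(im.max(2)<70)
    print(n,m.sum(),np.percentile(P[m][:,2],[1,10,50,90,99]) if m.any() else '')
a=cv2.imread('pics/s8.png');b=cv2.imread('pics/w8.png');cv2.imwrite('pics/sw8.png',np.hstack([cv2.resize(a,(400,300)),cv2.resize(b,(400,300))]))
cv2.imwrite('pics/cs8.png',cv2.resize(a[130:340,180:440],None,fx=2.6,fy=2.6))
```

```text
now [0.5723 0.0249 0.2389] yaw -22.583543226888406 toolx [ 0.0062  0.     -1.    ] j [-0.05  -0.055  1.821  0.     1.369  0.344] F [ 0.1  0.2 -0.7] w 0.04790407661231566 t 10.5
travel [ 0.9 -1.2  0.4] rot [ 0.   -0.14 -0.33]
wrist 23712 [0.23214323 0.25029324 0.26329103 0.2666269  0.27825896]
scene 272 [0.23173369 0.23387761 0.26183353 0.26573815 0.26846709]
```

View pics/cs8.png

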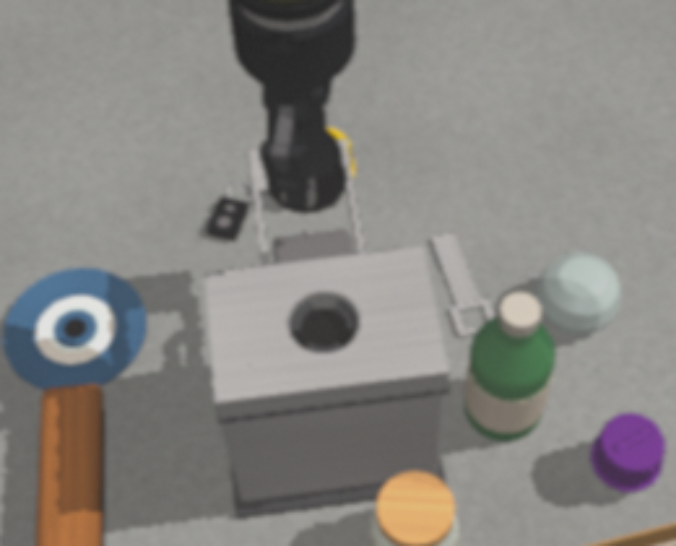

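View pics/w8.png

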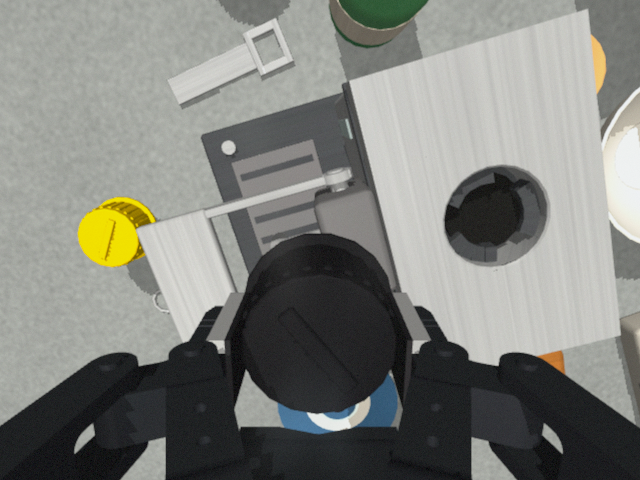

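View pics/s8.png

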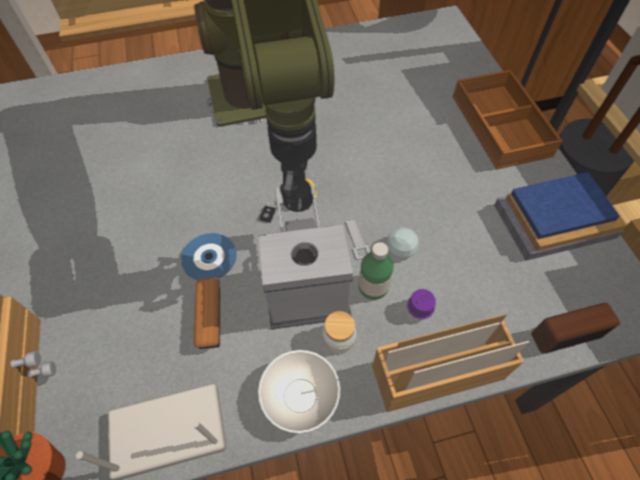

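The opening (scene 304,254) is uncovered and the cap sits in the gripper (wrist 320,325). Its top is at z ≈ 0.263, so its centre is at about 0.247, 9 cm horizontally and 11 cm in all from the mouth. The other things are where they were.

Run:
```python
from h import *
o=status.get_obs();print(o['time'],o['width'],np.abs(o['dq']).max());print(job.hand_in())
```

```text
10.65 0.048149462483936145 0.0027273019680494476
the job is handed in; nothing more can be done
None
```

The job is done and handed in at 10.65 s: the pump is emptied, and the cap is off and held in the gripper.

- **Lever:** I pressed the paddle to its stop. The wrist force jumped from 6 to 19 N while the fingertips stayed at z ≈ 0.118. After release, the scene camera measured the paddle back up at 0.156.
- **Cap:** It gave clockwise seen from above, so this one has a left-hand thread. It turned about 67°, then lifted off with almost no resistance.
- **Final pose:** The cap's centre is at about z = 0.247, so by the given cap dimensions its plug hangs about 25 mm above the tank top. It is about 9 cm horizontally, and 11 cm in a straight line, from the opening.
- **Last checks:** The pictures show the opening clear and the other things where they were, judged by eye.
- **Disagreements:** The gripper reads 48 mm on a cap listed at 50–52 mm, but it held without slipping. My automatic check of the bar angle gave no usable result, so I read the angle from the picture instead: cast to an angle 20° in, compared by eye after that.

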